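# Calibrate the handheld scanner and hold the store dial

### The job

Calibrate the handheld scanner: pick it up and hold it still for two seconds with its lens side square to the sloped dotted plate, about 12 cm from the plate and over its middle, then lay it back flat on its mat, lens side down, and let go. Then press the control box's spring-return dial lever down with the fingers past its first two notches to the third and finish while still holding it there against the spring (the program ends holding it), never pushing it on towards the bottom stop, which would wipe the calibration. Leave the other things on the table where they are.

Things in the scene. Friction and masses are not known exactly. Their poses are not given: they have to be found in the camera images.
- scanner_grip (a point): Dark handheld scanner, 150 mm long, 0.36 kg, lying lens side down: straight handle (115 long, 38 wide, 38 high) with a wider head (60 long, 70 wide, 44 high). This point: in the handle near the centre of mass, 22 mm above the scanner's underside. x from handle to head, y across, z out of its back. Handle spans x = -85 to +30 mm of it, head +30 to +90. Grip across y here.
- scanner_lens (a point): Middle of the lens side (the underside) of the scanner's head, 60 mm along x and 22 mm below scanner_grip. Same axes as scanner_grip; the lens looks along -z.
- mat: Fixed grey cloth mat, 220 x 130 mm, 4 mm thick; origin at the centre of its underside, x along its length, z up. The scanner starts on it, roughly along its length, within some 20 mm of its middle.
- plate_face: Fixed white calibration plate with black dots, 145 x 135 mm, on a low aluminium stand, sloping up away from the robot's side at 20 degrees. Origin at the centre of its face, 62 mm above the table; z is square out of the face, x runs up the slope, y across it.
- control_box: Fixed grey control box, 130 (x) x 90 (y) x 131 high, with the dial on its +y side. Origin on the table under the lever's plane; the box spans x = -15 to 115 and y = -115 to -25 mm of it; x points away from the robot's side, z up.
- dial_axis (a point): Fixed centre of the dial, which turns about the control box's y axis; 105 mm above the table, over the point x = 5, y = 0 mm of the control box. Same axes as the control box. A line on the disc points straight down at rest and passes five raised marks on the box: short (rest), three long (notches), short (stop).
- dial_tip (a point): Centre of the round bar (16 mm thick, 40 mm long along the control box's y) at the end of the dial's steel lever, 85 mm from dial_axis towards the control box's -x. The lever points up 0.5 rad above level at rest; pressed from above it swings down through level. Height of this point: 145.8 mm at rest, 121.9 at the first notch, 96.5 at the second, 71.9 at the third, 50.2 at the bottom stop.
- dial (a joint): Angle of the dial in rad, grows as the lever is pressed down: 0 at rest, notches at 0.3, 0.6 and 0.9, bottom stop at 1.2. The lever's angle above level is 0.5 minus this. The spring always brings it back to rest when let go; the push needed at the bar is about 2 N at rest and 5 N at the third notch, with bumps of about 2 N more between notches.
- pot: Bystander: white ceramic pot, 48 mm across, 50 high, beside the control box. Origin at the centre of its underside.
- tape: Bystander: roll of paper tape lying flat, 64 mm across, 22 high, off the mat's near end. Origin at the centre of its underside.
- puck: Bystander: small steel cylinder, 28 mm across, 22 high, close to the plate's +y side. Origin at the centre of its underside.
Not all that is in view belongs to the job. What is shaped like the part that bears plate_face but yellow is not meant.

How it is judged:
By the outcome, as a careful person would: the job done as asked, in the order asked, and still so for the second after the job is handed in, while the arm keeps its last pose, push and grip.
It also fails if it takes over 69 s, if anything falls off the work surface, if the arm or the gripper's body presses on something with over 40 N, if the wrist force passes 120 N, or if a joint passes its speed limit or range.

### The arm

A 6-joint arm with a two-finger parallel gripper is mounted at the origin on the work surface. World frame = base frame: x ahead of the robot, y to its left, z up, the work surface at z = 0. Lengths are in m, angles in degrees, forces in N, time in s.
With the tool pointing down it reaches from about 0.3 to 0.875 m from the base axis. Payload 6.4 kg.
Tool frame: the origin (TCP) lies where the fingers leave the gripper's body, on its centre line; the fingertips stand 73 mm ahead of it and the grasp point (between the pads) lies 54 mm ahead of it (pinch_z is the distance from the TCP to the grasp point, in m); z points along the fingers, y is the direction in which the jaws open and shut (so a half turn about z gives the same grasp; the last joint's range is limited). The gripper opens to 85 mm and grips with 20 to 120 N. Pads are 22 mm wide; open, the fingers measure 114 mm over their backs; the gripper's body (76 mm by 85 mm) begins 54 mm behind the grasp point. The pads swing forward as they close: fully open they stand 13 mm farther back than shut.
Start: joints at [-75.59, 10.359, 92.074, -0, 77.567, -11.82], TCP at [0.254, -0.516, 0.304] pointing down, gripper open.
Joint ranges: [-171.53, 171.53], [-51.25, 118.39], [17.06, 147.69], [-65.23, 245.23], [0, 150.52], [-178.68, 178.68]. Speed limits (degrees/s): [147.25, 147.25, 172.46, 180, 180, 180].

### API

Orientations are given as a 3x3 rotation matrix whose columns are the frame's x, y, z axes.
In Python, from rig import * gives the robot as it stands.
- The arm moves only by the tool drive_tool, never from a script. Its argument "steps" is a list that holds one entry, the list of rows, each a list of 7 numbers: the shift along the tool's x, y, z in units of 25 mm (1.0 is 25 mm), then the turn, a rotation vector about the tool's x, y, z in units of 6 degrees (1.0 is 6 degrees), then the finger opening in mm, from 0 to 85.4. A call has 1 to 8 rows; each row is the pose to reach, as a shift and turn from the pose measured when the call began, along the tool's axes at that moment; what a row does not reach only later rows make up. A row lasts 1/10 s, in which the tool goes at most 50 mm and 8.59 degrees, less where a joint would pass 70% of its speed; a pose out of reach is approached as far as the arm can. A call with a gripper value outside its range is refused whole. The fingers move at their own pace and stop on an object; "squeeze" is the grip in N (left out, the last holds). Time passes only in rows, so rows that repeat a pose let the fingers close. It gives the time, the measured TCP pose, the force and the opening at its end, in the units of the state.
- sense(): the state, without advancing time (a new reading comes with each control period).
- get_image(name): name is "scene" or "top" or "wrist"; returns a dict with "frame" (400x640x3 uint8, blue, green, red), "fx", "fy", "cx", "cy" (pixels), "R" (3x3) and "t" (3): a world point X has camera coordinates R X + t; the wrist camera has in their place "T_tool_cam" (4x4, takes a point from camera to tool coordinates, whose origin is the TCP and whose axes are the flange's). Camera axes: x right, y down, z forward; pixel columns grow to the right and rows downward; lengths in m; the calibration is good to about 2 mm. A picture is of the moment at which its call begins: read the wrist's pose just before it. There is no depth.
- hand_in(): hands the job in, once; it reports no verdict.
The state is a dict: "time_s": time; "joint_positions": joint angles; "dq": joint speeds; "joint_efforts": joint torques, N m; "tool_pos": TCP position; "tool_rot": TCP orientation; "force": force on the tool from outside, world axes, zero at the start; "wrist_torque": the same for the moment, N m; "finger_gap": finger opening in m.
Only numpy, scipy, OpenCV 4.12 (cv2) and the standard library are available. Lean on these libraries where they do the work, as an engineer would, in place of code of your own. Each camera call takes 0.05 s, during which the arm holds its last target.

## Working session

There is one attempt and no reset: what is moved stays moved. The work goes in short steps, Python scripts to look and compute and a tool call to move; the robot and the scene stay as the last step left them, time stands still between calls to the robot, and variables do not carry over. Pictures are saved under pics/ and viewed, and the job is handed in when it is done.

Besides the shell and the picture viewer there is one more tool, called after "Emit:" in YAML: its name, and indented under it one key for each argument. drive_tool: Moves the arm, as the interface text tells. Its arguments: {"type":"object","properties":{"steps":{"type":"array","items":{"type":"array","items":{"type":"array","items":{"type":"number"}}}},"squeeze":{"type":"number"}},"required":["steps"]}

```bash
ls; mkdir -p pics; python3 - <<'E'
from rig import *
import cv2
s=sense(); print({k:s[k] for k in('time_s','tool_pos','tool_rot','force','finger_gap')})
for n in("scene","top","wrist"):
    d=get_image(n); cv2.imwrite(f"pics/{n}0.png",d["frame"]); print(n,{k:v for k,v in d.items() if k!="frame"})
E
```

```text
pics
{'time_s': 0.0, 'tool_pos': array([ 0.25405468, -0.51535832,  0.30298968]), 'tool_rot': array([[ 8.97016389e-01,  4.41997087e-01, -4.16364441e-04],
       [ 4.41997121e-01, -8.97014856e-01,  1.70065212e-03],
       [ 3.78198193e-04, -1.70954471e-03, -9.99998467e-01]]), 'force': array([-0.17062557,  0.4807317 , -0.0972519 ]), 'finger_gap': 0.08530947827213003}
scene {'fx': 471.021876666008, 'fy': 471.021876666008, 'cx': 314.18600633327014, 'cy': 202.22418256346214, 'R': array([[-5.83936734e-01,  8.11798993e-01,  5.33911441e-04],
       [ 6.28051241e-01,  4.52181298e-01, -6.33311703e-01],
       [-5.14363227e-01, -3.69478644e-01, -7.73896635e-01]]), 't': array([ 0.27850662, -0.24253346,  1.53481005])}
top {'fx': 384.4239139458685, 'fy': 384.4239139458685, 'cx': 323.25143210669154, 'cy': 197.40688449820527, 'R': array([[-8.34240459e-03, -9.99965199e-01, -6.63099575e-05],
       [-9.98648029e-01,  8.33481827e-03, -5.13093102e-02],
       [ 5.13080773e-02, -3.61822717e-04, -9.98682808e-01]]), 't': array([0.03807486, 0.51393632, 1.1312617 ])}
wrist {'fx': 343.66959197414025, 'fy': 343.66959197414025, 'cx': 318.4249554577645, 'cy': 194.43098977060583, 'T_tool_cam': array([[-5.76526669e-04, -9.63487914e-01, -2.67751203e-01,
         6.83922165e-02],
       [ 9.99998412e-01, -1.00703068e-03,  1.47052985e-03,
         6.90079081e-05],
       [-1.68647141e-03, -2.67749930e-01,  9.63486965e-01,
        -7.05392294e-02],
       [ 0.00000000e+00,  0.00000000e+00,  0.00000000e+00,
         1.00000000e+00]])}
```

View pics/scene0.png

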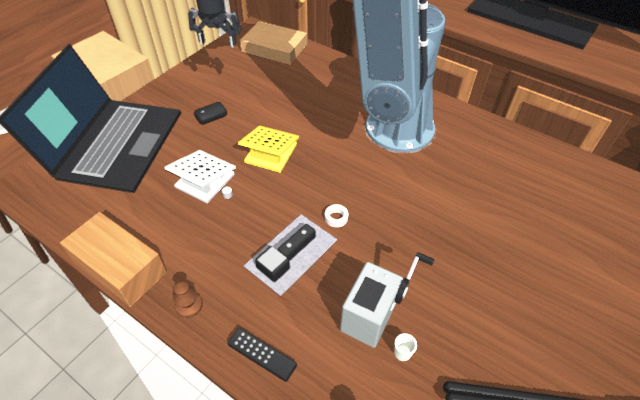

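View pics/top0.png

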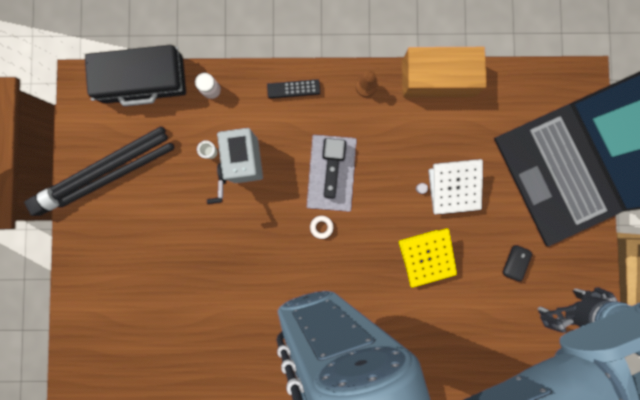

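View pics/wrist0.png

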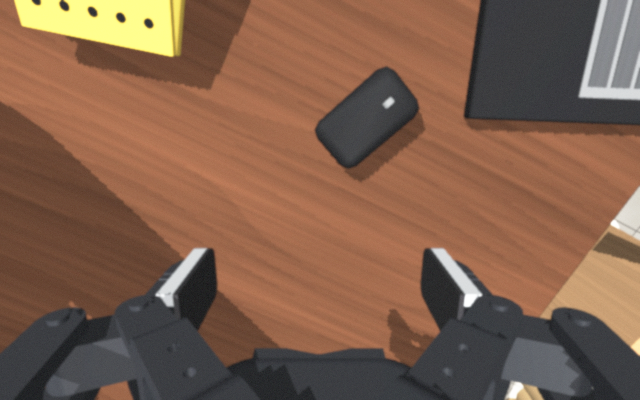

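White plate at top (457,187) and yellow look-alike at (428,258): the white one is meant, since the yellow is excluded. The scanner is on the grey mat at (332,167) with its head up-image at (334,150). The control box is at (240,155) with its lever at (217,190). I'll enlarge crops to confirm.

```bash
python3 - <<'E'
import cv2
t=cv2.imread("pics/top0.png"); s=cv2.imread("pics/scene0.png")
def crop(im,x,y,w,h,k,n): cv2.imwrite(n,cv2.resize(im[y:y+h,x:x+w],None,fx=k,fy=k,interpolation=cv2.INTER_CUBIC))
crop(t,295,125,75,90,6,"pics/c_mat.png")
crop(t,405,145,90,80,8,"pics/c_plate.png")
crop(t,190,115,85,100,6,"pics/c_box.png")
crop(s,330,240,110,130,4,"pics/c_sbox.png")
crop(s,155,135,100,75,6,"pics/c_splate.png")
crop(s,235,205,120,95,6,"pics/c_smat.png")
E
```

```text
(no output)
```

View pics/c_mat.png

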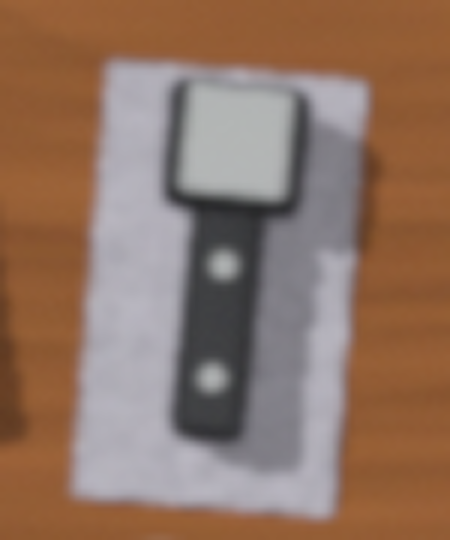

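View pics/c_plate.png

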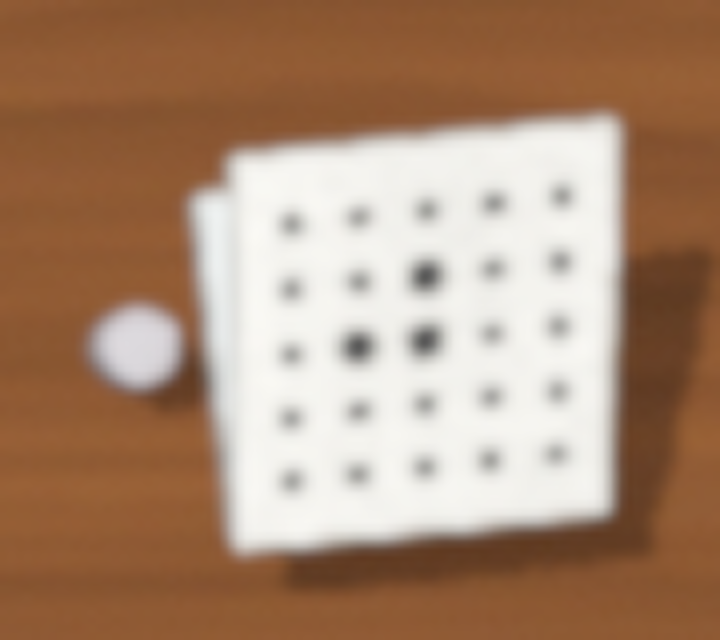

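View pics/c_box.png

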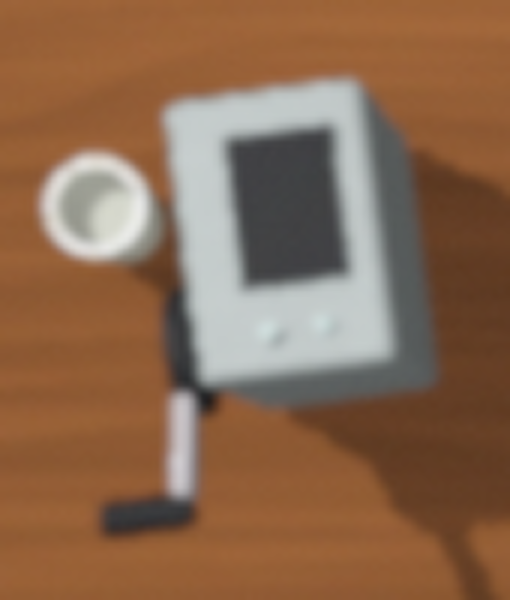

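View pics/c_sbox.png

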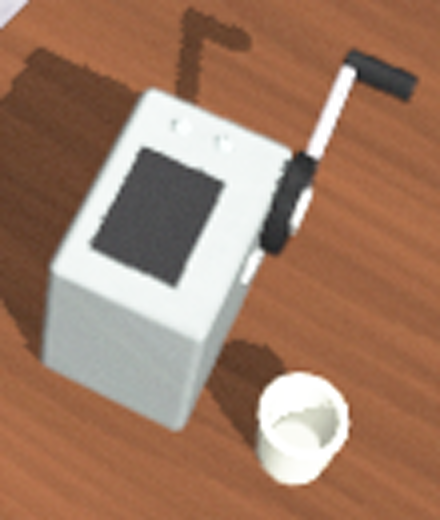

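View pics/c_splate.png

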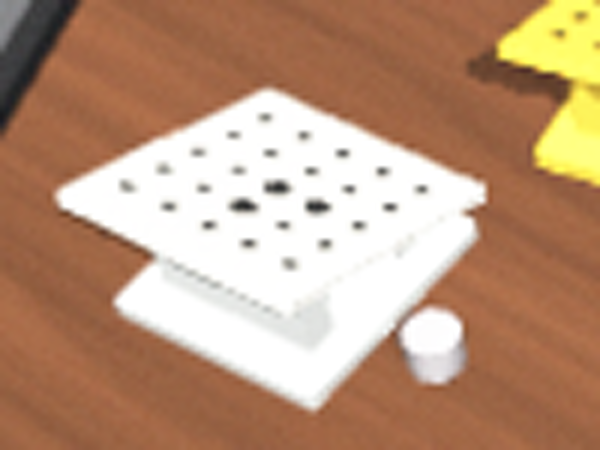

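View pics/c_smat.png

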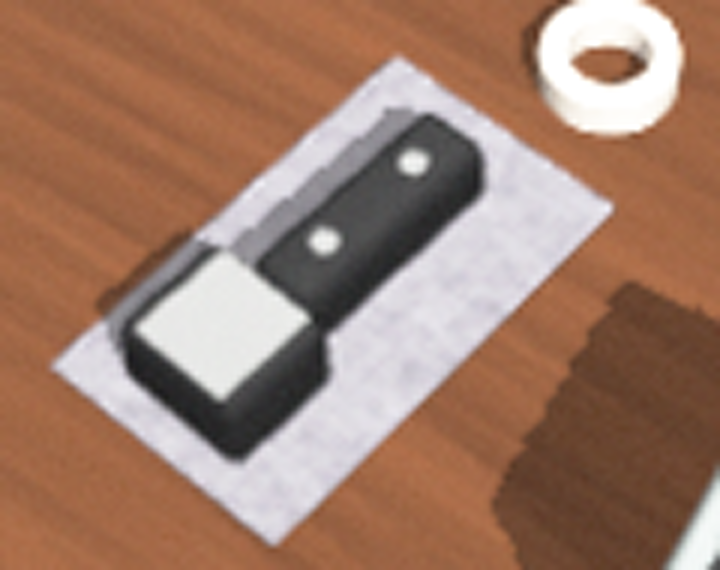

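```bash
cat > h.py <<'E'
import numpy as np, cv2
from scipy.optimize import least_squares
from scipy.spatial.transform import Rotation as Rn
TOP=dict(f=384.4239139458685,c=(323.25143210669154,197.40688449820527),R=np.array([[-8.34240459e-03,-9.99965199e-01,-6.63099575e-05],[-9.98648029e-01,8.33481827e-03,-5.13093102e-02],[5.13080773e-02,-3.61822717e-04,-9.98682808e-01]]),t=np.array([0.03807486,0.51393632,1.1312617]))
SC=dict(f=471.021876666008,c=(314.18600633327014,202.22418256346214),R=np.array([[-5.83936734e-01,8.11798993e-01,5.33911441e-04],[6.28051241e-01,4.52181298e-01,-6.33311703e-01],[-5.14363227e-01,-3.69478644e-01,-7.73896635e-01]]),t=np.array([0.27850662,-0.24253346,1.53481005]))
WF=343.66959197414025;WC=(318.4249554577645,194.43098977060583)
TTC=np.array([[-5.76526669e-04,-9.63487914e-01,-2.67751203e-01,6.83922165e-02],[9.99998412e-01,-1.00703068e-03,1.47052985e-03,6.90079081e-05],[-1.68647141e-03,-2.67749930e-01,9.63486965e-01,-7.05392294e-02],[0,0,0,1]])
def wcam(p,R):
    Rw=R@TTC[:3,:3]; c=p+R@TTC[:3,3]
    return dict(f=WF,c=WC,R=Rw.T,t=-Rw.T@c)
def proj(cam,X):
    q=np.atleast_2d(X)@cam['R'].T+cam['t']; return cam['f']*q[:,:2]/q[:,2:]+np.array(cam['c'])
def uncrop(P,off,k): return (np.array(P,float)+.5)/k-.5+np.array(off)
def ray(cam,px,z):
    d=cam['R'].T@np.array([(px[0]-cam['c'][0])/cam['f'],(px[1]-cam['c'][1])/cam['f'],1]); c=-cam['R'].T@cam['t']
    return c+d*(z-c[2])/d[2]
def fit(model,obs,x0):
    # obs: list of (cam, localpts, pixels); model(p,local)->world
    f=lambda p: np.concatenate([(proj(c,model(p,np.array(L,float)))-P).ravel() for c,L,P in obs])
    r=least_squares(f,x0,loss='soft_l1'); return r.x,f(r.x).reshape(-1,2)
def planar(p,L):
    c,s=np.cos(p[2]),np.sin(p[2]); return L@np.array([[c,-s,0],[s,c,0],[0,0,1]]).T+[p[0],p[1],0]
S20=Rn.from_euler('y',-20,degrees=True).as_matrix()  # x up slope, z square out
def plate(p,L): return planar(p,L@S20.T+[0,0,.062])
E
python3 - <<'E'
from h import *
np.set_printoptions(precision=4,suppress=True)
print(-TOP['R'].T@TOP['t'],-SC['R'].T@SC['t'])
m=[[.11,.065,.004],[.11,-.065,.004],[-.11,-.065,.004],[-.11,.065,.004]]
for cams in ("ts",):
  o=[(TOP,m,uncrop([(105,60),(370,78),(335,517),(72,497)],(295,125),6)),(SC,m,uncrop([(275,545),(52,367),(398,57),(613,208)],(235,205),6))]
  print("mat",fit(planar,o,[.5,0,0]))
pc=[[.0725,.0675,0],[.0725,-.0675,0],[-.0725,-.0675,0],[-.0725,.0675,0],[0,0,0]]
T=(TOP,pc,uncrop([(228,153),(620,115),(612,515),(232,550),(425,341)],(405,145),8))
S=(SC,pc,uncrop([(300,318),(57,197),(268,88),(487,190),(277,187)],(155,135),6))
for o in([T,S],[T],[S]): print("plate",*fit(plate,o,[.5,-.3,0]))
bc=[[.115,-.025,.131],[.115,-.115,.131],[-.015,-.115,.131],[-.015,-.025,.131],[-.0696,.02,.1458],[-.0696,-.02,.1458]]
T=(TOP,bc,uncrop([(165,103),(357,80),(393,355),(200,385),(106,518),(190,508)],(190,115),6))
S=(SC,bc,uncrop([(200,338),(52,268),(150,90),(293,152),(409,86),(353,59)],(330,240),4))
for o in([T,S],[T],[S]): print("box",*fit(planar,o,[.5,.3,0]))
sc=[[.09,.035,.048],[.09,-.035,.048],[.03,-.035,.048],[.03,.035,.048],[-.085,.019,.042],[-.085,-.019,.042]]
T=(TOP,sc,uncrop([(176,80),(310,90),(300,215),(166,205),(172,436),(242,442)],(295,125),6))
S=(SC,[[-.085,-.019,.042]],uncrop([(428,114)],(235,205),6))
for o in([T,S],[T]): print("scan",*fit(planar,o,[.5,0,0]))
for n,px,z in(("tape",uncrop((159,614),(295,125),6),.022),("puck",uncrop((136,347),(405,145),8),.022),("pot",uncrop((95,210),(190,115),6),.05)): print(n,ray(TOP,px,z))
E
```

```text
[0.4555 0.0342 1.1561] [1.1044 0.4507 1.034 ]
mat (array([ 0.5904,  0.0084, -0.0862]), array([[ 0.7492, -0.0925],
       [-0.5787,  0.2177],
       [-0.1418, -0.4149],
       [ 0.4369, -0.4574],
       [ 0.1237,  0.138 ],
       [ 0.0531, -0.1418],
       [-0.1045, -0.2217],
       [ 0.6165, -0.1909]]))
plate [ 0.5395 -0.35    0.0999] [[ 0.681   0.6408]
 [-0.4558  0.2112]
 [-0.4235 -0.9763]
 [ 1.0353 -0.3366]
 [-0.0334 -0.6121]
 [-1.073  -2.2345]
 [ 0.8067 -0.4088]
 [ 0.2106  0.6583]
 [ 0.2252 -0.0426]
 [ 0.6176  0.8471]]
plate [ 0.5388 -0.3496  0.0886] [[ 0.758   0.5811]
 [-0.312   0.6897]
 [-0.81   -0.4588]
 [ 0.584  -0.3403]
 [-0.1936 -0.3784]]
plate [ 0.5401 -0.3501  0.1104] [[-0.8787 -2.196 ]
 [ 0.6474 -0.048 ]
 [-0.2932  0.8129]
 [ 0.0035 -0.1856]
 [ 0.4428  0.949 ]]
box [0.5711 0.3294 0.1334] [[-0.5745 -0.2725]
 [ 0.5439 -1.1088]
 [ 0.9286  0.5894]
 [-0.2317  0.3189]
 [-0.3473  0.4759]
 [ 0.7362 -0.0037]
 [ 1.3444  1.3624]
 [-1.3247 -0.1272]
 [-0.503  -2.1816]
 [ 1.2844 -1.2336]
 [ 1.4356  1.1611]
 [-1.7243  0.6965]]
box [0.5714 0.3299 0.1302] [[-0.6238 -0.3598]
 [ 0.5082 -1.0904]
 [ 0.7374  0.6298]
 [-0.4369  0.2523]
 [-0.6294  0.3626]
 [ 0.4602 -0.0684]]
box [0.5706 0.3287 0.1382] [[ 1.3834  1.1527]
 [-1.364  -0.1614]
 [-0.7916 -2.3206]
 [ 1.0503 -1.5298]
 [ 1.1088  0.753 ]
 [-2.0661  0.3609]]
scan [ 0.5947  0.0074 -0.1073] [[-0.7363 -0.7511]
 [ 0.8766 -0.0624]
 [ 0.565  -0.5001]
 [-1.113  -1.2018]
 [-0.5422  0.3321]
 [ 0.8238  0.6246]
 [ 0.6175 -2.7923]]
scan [ 0.594   0.0074 -0.1073] [[-0.7283 -0.4969]
 [ 0.8854  0.1917]
 [ 0.574  -0.2445]
 [-1.1049 -0.9462]
 [-0.5337  0.5891]
 [ 0.8328  0.8815]]
tape [0.4269 0.0409 0.022 ]
puck [ 0.5394 -0.2572  0.022 ]
pot [0.6541 0.3743 0.05  ]
```

Scene and top fits agree to about 1–2 mm and 1°. Next I'll look at the plate from the wrist camera on the way to the scanner.

```bash
cat >> h.py <<'E'
def go(p,R,s=None):
    if s is None:
        from rig import sense
        s=sense()
    p0,R0=s['tool_pos'],s['tool_rot']
    d=R0.T@(np.array(p)-p0)/.025; r=Rn.from_matrix(R0.T@R).as_rotvec(degrees=True)/6
    print("rows units",np.round(d,3),np.round(r,3),"dist mm",np.round(25*np.linalg.norm(d)),"deg",np.round(6*np.linalg.norm(r),1))
def down(yaw):
    c,s=np.cos(yaw),np.sin(yaw); return np.array([[c,s,0],[s,-c,0],[0,0,-1.]])
E
python3 - <<'E'
from h import *
go([.51,-.35,.29],down(.095))
E
```

```text
rows units [12.108 -1.411  0.533] [-1.300e-02 -1.000e-03  3.465e+00] dist mm 305.0 deg 20.8
```

Emit:
drive_tool:
  steps:
    - [[2, -0.2, 0, 0, 0, 0.6, 85], [4, -0.5, 0, 0, 0, 1.2, 85], [6, -0.7, 0.2, 0, 0, 1.8, 85], [8, -0.9, 0.3, 0, 0, 2.4, 85], [10, -1.2, 0.4, 0, 0, 3.0, 85], [12.1, -1.4, 0.5, 0, 0, 3.46, 85], [12.1, -1.4, 0.5, 0, 0, 3.46, 85], [12.1, -1.4, 0.5, 0, 0, 3.46, 85]]

```text
time_s: 0.95
tool_pos: [0.5109, -0.349, 0.2901]
tool_rot: [[0.995, 0.099, -0.001], [0.099, -0.995, 0.002], [-0.001, -0.002, -1.0]]
force: [0.4, -0.6, -0.6]
finger_gap: 0.0848
```

```bash
cat > snap.py <<'E'
import sys,numpy as np,cv2
from rig import *
def snap(name,out):
    s=sense(); d=get_image(name); cv2.imwrite("pics/"+out,d["frame"])
    np.savez("pics/"+out[:-4]+".npz",p=s['tool_pos'],R=s['tool_rot'])
    return s
if __name__=="__main__":
    np.set_printoptions(precision=4,suppress=True)
    s=snap(sys.argv[1],sys.argv[2]); print(s['time_s'],s['tool_pos'],s['tool_rot'].ravel(),s['joint_positions'],s['force'],s['finger_gap'])
E
python3 snap.py wrist w1.png
```

```text
0.95 [ 0.5109 -0.349   0.2901] [ 0.9951  0.0988 -0.0013  0.0988 -0.9951  0.002  -0.0011 -0.0021 -1.    ] [-45.3224  16.5749  86.1786   0.0282  77.38    39.0014] [ 0.3736 -0.5619 -0.594 ] 0.08484506407506186
```

View pics/w1.png

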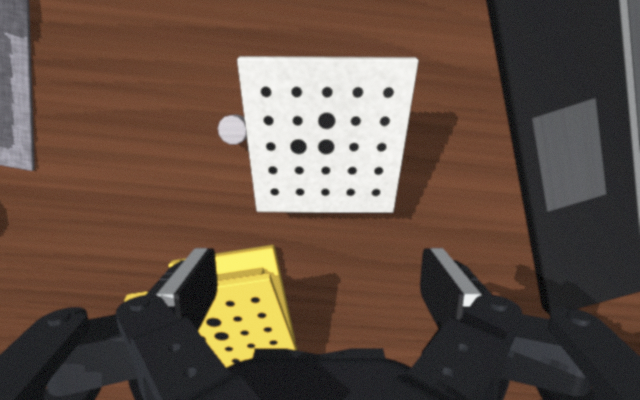

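The wrist view shows the white plate with corners (238,57), (418,58), (393,213), (257,212) and its centre dot at (326,147). The yellow one sits below it and the puck is at (231,130).

```bash
python3 - <<'E'
from h import *
np.set_printoptions(precision=4,suppress=True)
z=np.load("pics/w1.npz"); W=wcam(z['p'],z['R'])
pc=[[.0725,.0675,0],[.0725,-.0675,0],[-.0725,-.0675,0],[-.0725,.0675,0],[0,0,0]]
o=(W,pc,np.array([(238,57),(418,58),(393,213),(257,212),(326,147)]))
print(*fit(plate,[o],[.54,-.35,.1]))
# free tilt and height
def pf(p,L): return planar(p,L@Rn.from_euler('y',-p[3]).as_matrix().T+[0,0,p[4]])
print(*fit(pf,[o],[.54,-.35,.1,.35,.062]))
go([.58,.008,.30],down(-.1))
E
```

```text
[ 0.5402 -0.3529  0.0932] [[-0.6407  1.3504]
 [ 0.5439  1.3369]
 [ 0.0454 -1.1814]
 [-0.2269 -0.8646]
 [ 0.2326 -1.0423]]
[ 0.5405 -0.3529  0.0925  0.3205  0.062 ] [[-0.0615  0.2682]
 [-0.0168  0.3851]
 [ 0.3848 -0.0652]
 [-0.6063  0.1565]
 [ 0.2373 -1.3079]]
rows units [  4.181 -13.983  -0.369] [-0.015  0.014  1.883] dist mm 365.0 deg 11.3
```

Emit:
drive_tool:
  steps:
    - [[0.5, -1.8, 0, 0, 0, 0.3, 85], [1, -3.6, 0, 0, 0, 0.6, 85], [1.6, -5.4, -0.1, 0, 0, 0.9, 85], [2.2, -7.2, -0.2, 0, 0, 1.2, 85], [2.7, -9, -0.2, 0, 0, 1.5, 85], [3.3, -10.8, -0.3, 0, 0, 1.7, 85], [3.8, -12.6, -0.3, 0, 0, 1.88, 85], [4.2, -14, -0.4, 0, 0, 1.88, 85]]

```text
time_s: 1.8
tool_pos: [0.5799, 0.009, 0.3008]
tool_rot: [[0.995, -0.101, -0.002], [-0.101, -0.995, 0.002], [-0.002, -0.001, -1.0]]
force: [1.9, -0.5, -1.1]
finger_gap: 0.0849
```

```bash
python3 snap.py wrist w2.png
```

```text
1.8 [0.5799 0.009  0.3008] [ 0.9948 -0.1015 -0.0018 -0.1015 -0.9948  0.0016 -0.002  -0.0014 -1.    ] [-10.8621  11.2018  91.4591   0.0712  77.4582  84.9463] [ 1.8875 -0.5077 -1.0707] 0.08494356401632384
```

View pics/w2.png

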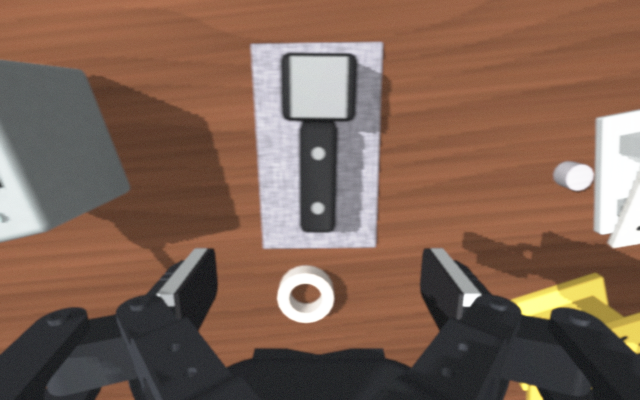

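```bash
python3 - <<'E'
import cv2
t=cv2.imread("pics/w2.png")
cv2.imwrite("pics/c_w2.png",cv2.resize(t[35:255,240:400],None,fx=4,fy=2.7,interpolation=cv2.INTER_CUBIC))
cv2.imwrite("pics/c_w2.png",cv2.resize(t[40:190,240:400],None,fx=4,fy=4,interpolation=cv2.INTER_CUBIC))
cv2.imwrite("pics/c_w2b.png",cv2.resize(t[120:260,240:400],None,fx=4,fy=4,interpolation=cv2.INTER_CUBIC))
E
```

```text
(no output)
```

View pics/c_w2.png

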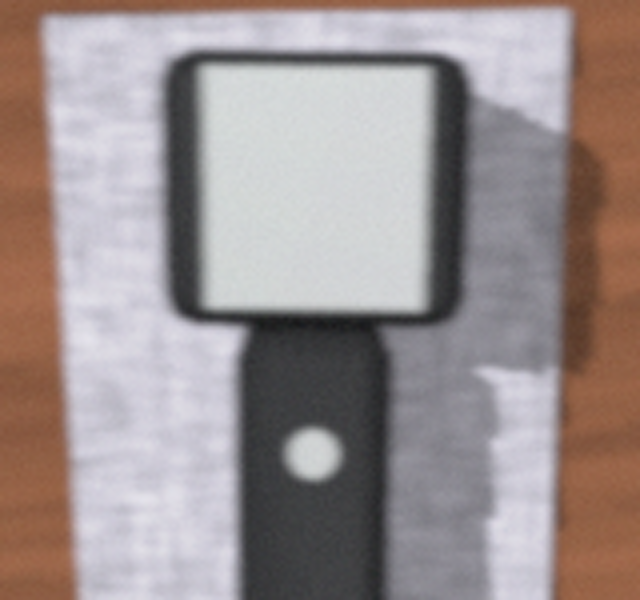

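View pics/c_w2b.png

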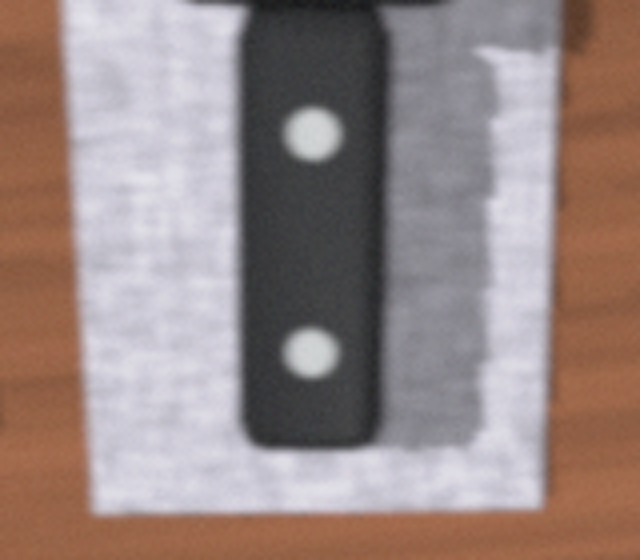

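```bash
python3 - <<'E'
from h import *
np.set_printoptions(precision=4,suppress=True)
z=np.load("pics/w2.npz"); W=wcam(z['p'],z['R'])
sc=[[.09,.035,.048],[.09,-.035,.048],[.03,-.035,.048],[.03,.035,.048],[-.085,.019,.042],[-.085,-.019,.042]]
P=np.vstack([uncrop([(165,52),(468,54),(462,324),(168,322)],(240,40),4),uncrop([(242,449),(380,448)],(240,120),4)])
x,r=fit(planar,[(W,sc,P)],[.59,0,-.1]); print(x,r)
m=[[.11,.065,.004],[.11,-.065,.004],[-.11,-.065,.004],[-.11,.065,.004]]
print(*fit(planar,[(W,m,np.vstack([uncrop([(42,16),(572,9)],(240,40),4),uncrop([(544,508),(92,514)],(240,120),4)]))],[.59,0,-.1]))
R=down(x[2]); g=np.array([x[0],x[1],.029])
for h in(.10,.03,.0): go(g+[0,0,.054+h],R)
E
```

```text
[ 0.5984  0.0072 -0.1103] [[-2.0583 -2.3427]
 [ 2.271  -2.1407]
 [ 1.1752  0.3902]
 [-1.3122  0.2623]
 [-1.1866  2.489 ]
 [ 1.2698  3.0141]]
[ 0.5914  0.0082 -0.0893] [[ 0.4135 -0.2367]
 [-0.4188 -0.326 ]
 [-0.4577  0.4238]
 [ 0.4657  0.2748]]
rows units [0.74  0.196 4.737] [-0.043  0.008  0.114] dist mm 120.0 deg 0.7
rows units [0.743 0.209 7.537] [-0.043  0.008  0.114] dist mm 189.0 deg 0.7
rows units [0.744 0.214 8.737] [-0.043  0.008  0.114] dist mm 219.0 deg 0.7
```

The scanner grip point is at about (0.5965, 0.0073), yaw -0.109, and the top and wrist fits agree within 3 mm. Descending to the grasp.

Emit:
drive_tool:
  steps:
    - [[0.3, 0.1, 1.5, 0, 0, 0.1, 85], [0.67, 0.2, 3.2, 0, 0, 0.1, 85], [0.67, 0.2, 4.9, 0, 0, 0.1, 85], [0.67, 0.2, 6.4, 0, 0, 0.1, 85], [0.67, 0.2, 7.6, 0, 0, 0.1, 85], [0.67, 0.2, 8.4, 0, 0, 0.1, 85], [0.67, 0.2, 8.7, 0, 0, 0.1, 85], [0.67, 0.2, 8.7, 0, 0, 0.1, 85]]

```text
time_s: 2.65
tool_pos: [0.5958, 0.0063, 0.0831]
tool_rot: [[0.994, -0.11, -0.002], [-0.11, -0.994, 0.005], [-0.003, -0.004, -1.0]]
force: [-0.1, 0.6, -0.0]
finger_gap: 0.0848
```

```bash
python3 snap.py wrist w3.png; python3 -c "
from h import *
go([.5965,.0073,.083],down(-.109))"
```

```text
2.65 [0.5958 0.0063 0.0831] [ 0.9939 -0.1104 -0.0025 -0.1104 -0.9939  0.0047 -0.003  -0.0044 -1.    ] [-10.897   29.1881  96.0309   0.2886  54.9727  85.2738] [-0.1188  0.5577 -0.0074] 0.08480029223407061
rows units [-0.013 -0.032  0.055] [-0.041  0.007 -0.012] dist mm 2.0 deg 0.3
```

View pics/w3.png

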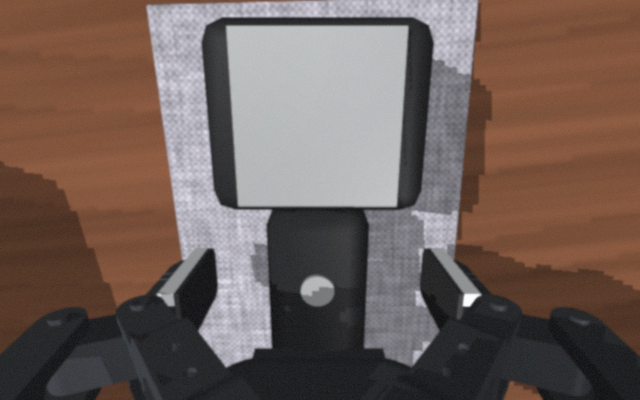

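Well centred: the handle spans columns 269–368 and the fingers 216–421, so both centre at 318.5. Closing the fingers.

Emit:
drive_tool:
  steps:
    - [[0, 0, 0, 0, 0, 0, 60], [0, 0, 0, 0, 0, 0, 45], [0, 0, 0, 0, 0, 0, 30], [0, 0, 0, 0, 0, 0, 25], [0, 0, 0, 0, 0, 0, 25], [0, 0, 0, 0, 0, 0, 25], [0, 0, 0, 0, 0, 0, 25], [0, 0, 0, 0, 0, 0, 25]]
  squeeze: 70

```text
time_s: 3.5
tool_pos: [0.5976, 0.0065, 0.0857]
tool_rot: [[0.994, -0.11, 0.002], [-0.11, -0.994, 0.004], [0.001, -0.004, -1.0]]
force: [-0.8, -1.2, 6.6]
finger_gap: 0.0371
```

```bash
python3 - <<'E'
from h import *
np.set_printoptions(precision=4,suppress=True)
z=np.load("pics/w3.npz"); W=wcam(z['p'],z['R']); R=down(-.109)
for px,zz in(((313,210),.048),((317,18),.048),((318,17),.044),((318,230),.042)):
    X=ray(W,px,zz); print(px, R.T@(X-[.5965,.0073,0]))
E
```

```text
(313, 210) [ 0.0332 -0.0005 -0.048 ]
(317, 18) [ 0.0894  0.0009 -0.048 ]
(318, 17) [ 0.0905  0.0012 -0.044 ]
(318, 230) [ 0.0239  0.001  -0.042 ]
```

Gap is 37 mm, so it's held. The fingertips nudged the arm up 2.6 mm, and I'll record that offset. Lifting straight up and checking.

Emit:
drive_tool:
  steps:
    - [[0, 0, -0.2, 0, 0, 0, 25], [0, 0, -0.6, 0, 0, 0, 25], [0, 0, -1.2, 0, 0, 0, 25], [0, 0, -2, 0, 0, 0, 25], [0, 0, -3, 0, 0, 0, 25], [0, 0, -4, 0, 0, 0, 25], [0, 0, -5, 0, 0, 0, 25], [0, 0, -5, 0, 0, 0, 25]]

```text
time_s: 4.3
tool_pos: [0.5997, 0.0056, 0.2158]
tool_rot: [[0.994, -0.109, 0.01], [-0.11, -0.994, 0.002], [0.01, -0.003, -1.0]]
force: [1.9, -0.8, -3.0]
finger_gap: 0.0369
```

```bash
python3 snap.py wrist w4.png;python3 snap.py scene s4.png; python3 - <<'E'
import cv2
t=cv2.imread("pics/s4.png")
cv2.imwrite("pics/c_s4.png",cv2.resize(t[120:300,210:390],None,fx=3.3,fy=3.3,interpolation=cv2.INTER_CUBIC))
E
```

```text
4.3 [0.5997 0.0056 0.2158] [ 0.9939 -0.1095  0.0102 -0.1095 -0.994   0.0023  0.0099 -0.0034 -0.9999] [-10.8913  18.3023  93.0985   0.2603  68.0521  85.3   ] [ 1.9428 -0.7586 -2.9893] 0.03687237377138499
4.35 [0.5985 0.0058 0.2133] [ 0.9939 -0.1097  0.0068 -0.1097 -0.994   0.003   0.0064 -0.0037 -1.    ] [-10.896   18.4435  93.2363   0.2588  67.9707  85.305 ] [-0.3531 -0.8296 -4.2913] 0.036803518232773266
```

View pics/w4.png

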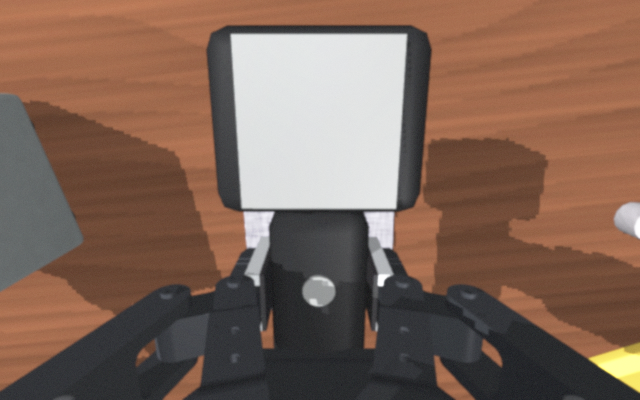

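View pics/c_s4.png

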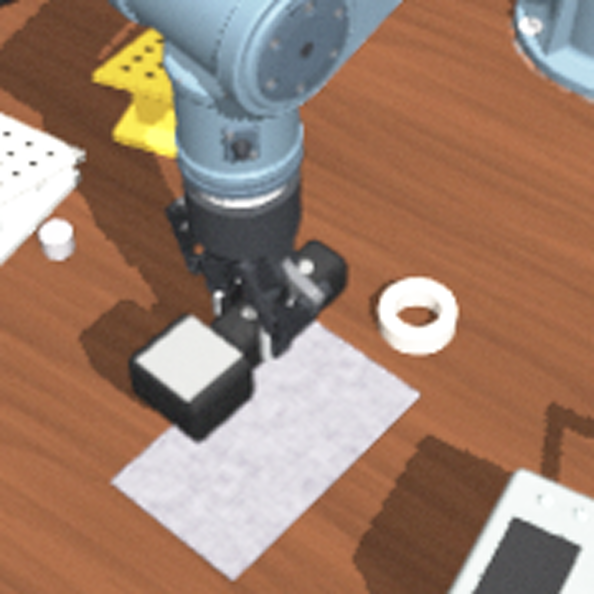

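```bash
python3 - <<'E'
from h import *
np.set_printoptions(precision=4,suppress=True)
def quad(n):
    im=cv2.imread(n); g=cv2.cvtColor(im,cv2.COLOR_BGR2GRAY)
    m=(g>130).astype(np.uint8); 
    _,lab=cv2.connectedComponents(m); k=lab[120,318]; mm=(lab==k).astype(np.uint8)
    c=max(cv2.findContours(mm,cv2.RETR_EXTERNAL,cv2.CHAIN_APPROX_NONE)[0],key=cv2.contourArea)
    h=c[:,0].astype(np.float32)
    # fit 4 side lines
    x,y=h.T; L=[]
    x0,x1,y0,y1=x.min(),x.max(),y.min(),y.max()
    sel=[(y<y0+4)&(x>x0+25)&(x<x1-25),(x>(x0+x1)/2)&(y>y0+20)&(y<y1-20),(y>y1-4)&(x>x0+25)&(x<x1-25),(x<(x0+x1)/2)&(y>y0+20)&(y<y1-20)]
    for s in sel:
        vx,vy,a,b=cv2.fitLine(h[s],cv2.DIST_HUBER,0,.01,.01).ravel(); L.append(np.cross([a,b,1],[a+vx,b+vy,1]))
    P=[]
    for i in range(4):
        p=np.cross(L[i-1],L[i]); P.append(p[:2]/p[2])
    return np.array(P)
q3=quad("pics/w3.png"); q4=quad("pics/w4.png"); print(q3,q4)
z=np.load("pics/w3.npz"); W=wcam(z['p'],z['R'])
S=np.array([.5975,.0073,.026]); yaw=-.109
Rs=Rn.from_euler('z',yaw).as_matrix()
loc=np.array([Rs.T@(ray(W,p,.048)-S) for p in q3]); print("local",loc)
np.save("loc.npy",loc)
Wt=wcam(np.zeros(3),np.eye(3))
B=np.diag([1,-1,-1.])
def mod(p,L): return L@(Rn.from_rotvec(p[3:]).as_matrix()@B).T+p[:3]
x,r=fit(mod,[(Wt,loc,q4)],[0,0,.058,0,0,0]); print("scanner in tool w4: pos",x[:3],"rot deg",np.degrees(x[3:]),r)
z4=z['R'].T@(S-z['p']); print("w3 check",z4)
# restricted: only x,z,pitch
E
```

```text
[[225.9655  26.    ]
 [407.2817  26.    ]
 [395.9185 205.    ]
 [238.225  205.    ]] [[230.0643  34.    ]
 [406.5114  34.    ]
 [395.6951 208.    ]
 [241.2838 208.    ]]
local [[ 0.0865  0.0245  0.022 ]
 [ 0.0863 -0.0263  0.022 ]
 [ 0.0338 -0.0262  0.022 ]
 [ 0.0339  0.0245  0.022 ]]
scanner in tool w4: pos [-0.0001 -0.0005  0.0589] rot deg [-0.2535 -0.1459 -0.0878] [[ 0.006  -0.0278]
 [-0.0217 -0.0089]
 [-0.0203  0.028 ]
 [ 0.0382  0.0139]]
w3 check [ 0.0017 -0.0009  0.0571]
```

The scanner is square in the tool frame: grip point at (0, 0, 59 mm), tilt under 0.3°. Now computing the plate pose.

```bash
cat >> h.py <<'E'
PL=np.array([.540,-.351,.062]); PY=.094
RP=Rn.from_euler('z',PY).as_matrix()@S20
RTP=RP@np.diag([1,-1,-1.]); LT=np.array([.060,-.0003,.081])
TP=PL+.12*RP[:,2]-RTP@LT
def lens(s):
    L=s['tool_pos']+s['tool_rot']@LT; q=RP.T@(L-PL); n=-s['tool_rot'][:,2]
    print("lens in plate mm",np.round(q*1000,1),"tilt deg",np.round(np.degrees(np.arccos(min(1,n@RP[:,2]))),2))
E
python3 - <<'E'
from h import *
np.set_printoptions(precision=3,suppress=True)
print(TP,RTP)
go(TP+[0,0,.02],RTP); go((TP+[.5985,.0058,.2133])/2+[0,0,.04],Rn.from_matrix(RTP).as_matrix())
E
```

```text
[ 0.415 -0.363  0.23 ] [[ 0.936  0.094  0.341]
 [ 0.088 -0.996  0.032]
 [ 0.342  0.    -0.94 ]]
rows units [-5.612 15.464 -1.642] [ 0.305  3.292 -1.933] dist mm 413.0 deg 23.0
rows units [-2.781  7.729 -2.063] [ 0.305  3.292 -1.933] dist mm 212.0 deg 23.0
```

Emit:
drive_tool:
  steps:
    - [[-0.2, 0.5, -0.4, 0, 0.1, -0.1, 25], [-0.5, 1.3, -0.9, 0, 0.3, -0.2, 25], [-0.9, 2.5, -1.4, 0.1, 0.6, -0.3, 25], [-1.3, 3.7, -1.8, 0.1, 0.8, -0.5, 25], [-1.8, 4.9, -2.0, 0.1, 1.1, -0.6, 25], [-2.2, 6.1, -2.1, 0.1, 1.4, -0.8, 25], [-2.6, 7.3, -2.1, 0.1, 1.6, -0.9, 25], [-3.0, 8.4, -2.1, 0.2, 1.8, -1.1, 25]]

```text
time_s: 5.2
tool_pos: [0.4981, -0.1951, 0.2608]
tool_rot: [[0.982, 0.007, 0.189], [0.004, -1.0, 0.016], [0.189, -0.015, -0.982]]
force: [0.5, 0.6, -3.9]
finger_gap: 0.0371
```

```bash
python3 -c "
from h import *
go(TP,RTP)"
```

```text
rows units [-3.504  6.711  0.46 ] [ 0.082  1.506 -0.838] dist mm 190.0 deg 10.4
```

Emit:
drive_tool:
  steps:
    - [[-0.6, 1.1, 0.0, 0, 0.2, -0.2, 25], [-1.2, 2.3, 0.0, 0, 0.5, -0.3, 25], [-1.8, 3.5, 0.1, 0, 0.8, -0.5, 25], [-2.4, 4.6, 0.2, 0.1, 1.1, -0.6, 25], [-2.9, 5.6, 0.3, 0.1, 1.3, -0.7, 25], [-3.3, 6.3, 0.4, 0.1, 1.4, -0.8, 25], [-3.5, 6.7, 0.46, 0.1, 1.5, -0.84, 25], [-3.5, 6.7, 0.46, 0.1, 1.5, -0.84, 25]]

```text
time_s: 6.0
tool_pos: [0.4139, -0.3631, 0.2279]
tool_rot: [[0.937, 0.092, 0.337], [0.085, -0.996, 0.036], [0.339, -0.005, -0.941]]
force: [0.1, 0.6, -3.7]
finger_gap: 0.037
```

```bash
python3 snap.py scene s5.png; python3 -c "
from h import *
from rig import *
s=sense(); lens(s); go(TP,RTP,s)
t=cv2.imread('pics/s5.png')
cv2.imwrite('pics/c_s5.png',cv2.resize(t[60:220,120:320],None,fx=3.7,fy=3.7,interpolation=cv2.INTER_CUBIC))"
```

```text
6.0 [ 0.4139 -0.3631  0.2279] [ 0.9368  0.092   0.3374  0.0847 -0.9957  0.0363  0.3393 -0.0054 -0.9406] [-62.0484   6.5105 107.7301  21.3531  59.9221  12.8768] [ 0.1223  0.6342 -3.7228] 0.03700844261636601
lens in plate mm [ -1.7   1.  118.3] tilt deg 0.31
rows units [ 0.06   0.031 -0.063] [-0.046  0.024 -0.027] dist mm 2.0 deg 0.4
```

View pics/c_s5.png

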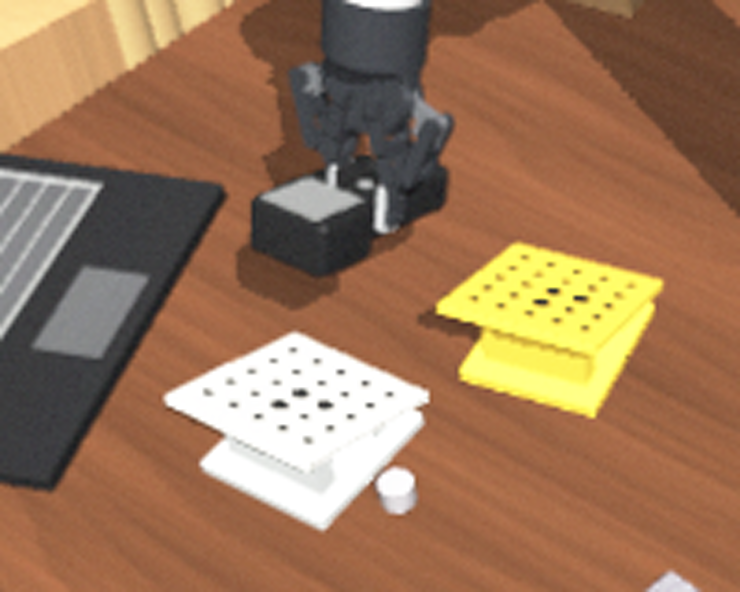

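```bash
python3 -c "
from h import *
np.set_printoptions(precision=1,suppress=True)
z=np.load('pics/s5.npz')
loc=np.load('loc.npy'); B=np.diag([1,-1,-1.])
X=(loc@B+[0,0,.059])@z['R'].T+z['p']
print((proj(SC,X)-[120,60])*3.7)
c=np.array([[.09,.035,-.022],[.09,-.035,-.022],[.03,.035,-.022]]); X=(c@B+[0,0,.059])@z['R'].T+z['p']
print((proj(SC,X)-[120,60])*3.7)
"
```

```text
[[313.9 219.6]
 [257.9 195.9]
 [306.8 177. ]
 [361.6 199.7]]
[[319.6 282.6]
 [243.7 249.4]
 [372.8 258. ]]
```

Emit:
drive_tool:
  steps:
    - [[0.06, 0.03, -0.06, -0.04, 0.02, -0.03, 25], [0.06, 0.03, -0.06, -0.04, 0.02, -0.03, 25], [0.06, 0.03, -0.06, -0.04, 0.02, -0.03, 25], [0.06, 0.03, -0.06, -0.04, 0.02, -0.03, 25]]

```text
time_s: 6.45
tool_pos: [0.4158, -0.3625, 0.2305]
tool_rot: [[0.936, 0.095, 0.34], [0.09, -0.995, 0.033], [0.342, -0.0, -0.94]]
force: [0.7, 0.6, -3.4]
finger_gap: 0.0367
```

```bash
python3 snap.py wrist w5.png; python3 -c "
from h import *
from rig import *
s=sense(); lens(s); print(s['dq'])"
```

```text
6.45 [ 0.4158 -0.3625  0.2305] [ 0.9356  0.0953  0.3401  0.0895 -0.9954  0.0327  0.3416 -0.0002 -0.9398] [-61.8309   6.2859 107.6668  21.3753  59.8744  12.8802] [ 0.6643  0.5782 -3.4028] 0.0366642557826265
lens in plate mm [  0.4   0.5 120. ] tilt deg 0.04
[-0.27716557  0.17790683 -0.09527691 -0.00642921 -0.03926152 -0.02926432]
```

View pics/w5.png

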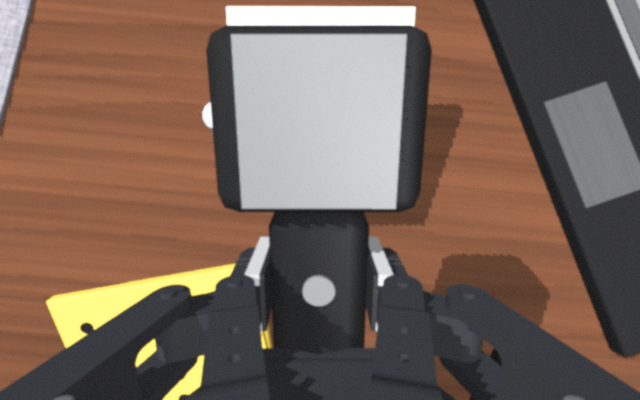

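Scene projection of the scanner agrees with the picture: the square's corner is predicted at (314,220) and seen there. Lens is at (0.4, 0.5, 120.0) mm with tilt 0.04°. I'll hold the last target while watching it.

```bash
python3 -c "
from h import *
from rig import *
for i in range(60):
    get_image('top')
    if i%10==0 or i==59:
        s=sense(); print(round(s['time_s'],2),end=' '); lens(s)
"
```

```text
6.55 lens in plate mm [  0.3   0.4 120. ] tilt deg 0.04
7.05 lens in plate mm [-1.000e-01  1.000e-01  1.199e+02] tilt deg 0.05
7.55 lens in plate mm [-1.000e-01  1.000e-01  1.199e+02] tilt deg 0.05
8.05 lens in plate mm [-0.000e+00  1.000e-01  1.199e+02] tilt deg 0.05
8.55 lens in plate mm [-0.000e+00  1.000e-01  1.199e+02] tilt deg 0.04
9.05 lens in plate mm [-0.000e+00  1.000e-01  1.199e+02] tilt deg 0.04
9.5 lens in plate mm [-0.000e+00  1.000e-01  1.199e+02] tilt deg 0.04
```

Held 3 s, drift under 0.5 mm. Returning to the mat.

```bash
python3 -c "
from h import *
go([.5976,.0068,.16],down(-.109)); go([.5976,.0068,.2],down(-.109))"
```

```text
rows units [  7.166 -14.039   5.603] [-0.343 -3.317  1.923] dist mm 418.0 deg 23.1
rows units [  7.712 -14.04    4.099] [-0.343 -3.317  1.923] dist mm 413.0 deg 23.1
```

Emit:
drive_tool:
  steps:
    - [[0.43, -0.56, -0.18, 0, -0.13, 0.08, 25], [1.06, -1.4, -0.38, 0, -0.33, 0.19, 25], [1.8, -2.53, -0.39, -0.06, -0.6, 0.35, 25], [2.49, -3.79, 0, -0.09, -0.9, 0.52, 25], [3.19, -5.05, 0.35, -0.12, -1.2, 0.69, 25], [3.88, -6.3, 0.7, -0.15, -1.5, 0.87, 25], [4.57, -7.6, 1.1, -0.18, -1.8, 1.04, 25], [5.2, -8.7, 1.4, -0.2, -2.06, 1.2, 25]]

```text
time_s: 10.3
tool_pos: [0.529, -0.1318, 0.2418]
tool_rot: [[0.991, -0.033, 0.131], [-0.034, -0.999, 0.006], [0.13, -0.01, -0.991]]
force: [0.5, -0.7, -4.1]
finger_gap: 0.0373
```

```bash
python3 -c "
from h import *
go([.5976,.0068,.15],down(-.109))"
```

```text
rows units [ 2.055 -5.593  4.032] [-0.146 -1.245  0.722] dist mm 180.0 deg 8.7
```

Emit:
drive_tool:
  steps:
    - [[0.4, -1.1, 0.4, 0, -0.2, 0.1, 25], [0.8, -2.2, 1.0, -0.1, -0.5, 0.3, 25], [1.2, -3.3, 1.8, -0.1, -0.8, 0.5, 25], [1.6, -4.4, 2.7, -0.1, -1.0, 0.6, 25], [1.9, -5.2, 3.5, -0.15, -1.2, 0.7, 25], [2.05, -5.6, 4.0, -0.15, -1.24, 0.72, 25], [2.05, -5.6, 4.0, -0.15, -1.24, 0.72, 25], [2.05, -5.6, 4.0, -0.15, -1.24, 0.72, 25]]

```text
time_s: 11.1
tool_pos: [0.5973, 0.0065, 0.1509]
tool_rot: [[0.994, -0.108, 0.0], [-0.108, -0.994, -0.001], [0.0, 0.001, -1.0]]
force: [0.8, -0.0, -2.8]
finger_gap: 0.0369
```

```bash
python3 -c "
from h import *
from rig import *
s=sense();print(s['tool_pos'],s['tool_rot'])
go([.5966,.0068,.0865],down(-.107))"
```

```text
[0.59729434 0.00652024 0.15086797] [[ 9.94122333e-01 -1.08261754e-01  4.24099343e-04]
 [-1.08261509e-01 -9.94122290e-01 -5.64545016e-04]
 [ 4.82725244e-04  5.15313174e-04 -9.99999751e-01]]
rows units [-0.03  -0.009  2.575] [ 0.005 -0.005 -0.014] dist mm 64.0 deg 0.1
```

Descending straight, slowing near contact.

Emit:
drive_tool:
  steps:
    - [[0, 0, 0.5, 0, 0, 0, 25], [0, 0, 1.2, 0, 0, 0, 25], [0, 0, 1.8, 0, 0, 0, 25], [0, 0, 2.2, 0, 0, 0, 25], [0, 0, 2.4, 0, 0, 0, 25], [0, 0, 2.5, 0, 0, 0, 25], [0, 0, 2.55, 0, 0, 0, 25], [0, 0, 2.58, 0, 0, 0, 25]]

```text
time_s: 11.9
tool_pos: [0.5977, 0.0064, 0.0868]
tool_rot: [[0.994, -0.108, 0.001], [-0.108, -0.994, -0.001], [0.001, 0.001, -1.0]]
force: [0.3, -0.5, -3.9]
finger_gap: 0.037
```

Emit:
drive_tool:
  steps:
    - [[0, 0, 0.02, 0, 0, 0, 25], [0, 0, 0.04, 0, 0, 0, 25], [0, 0, 0.04, 0, 0, 0, 25]]

```text
time_s: 12.2
tool_pos: [0.5979, 0.0065, 0.086]
tool_rot: [[0.994, -0.108, 0.002], [-0.108, -0.994, -0.001], [0.002, 0.001, -1.0]]
force: [0.5, -0.3, -3.3]
finger_gap: 0.037
```

Emit:
drive_tool:
  steps:
    - [[0, 0, 0.04, 0, 0, 0, 25], [0, 0, 0.07, 0, 0, 0, 25], [0, 0, 0.07, 0, 0, 0, 25]]

```text
time_s: 12.5
tool_pos: [0.598, 0.0065, 0.0857]
tool_rot: [[0.994, -0.108, 0.002], [-0.108, -0.994, -0.001], [0.002, 0.001, -1.0]]
force: [-5.0, 0.8, 8.2]
finger_gap: 0.0367
```

Contact (+8 N). Releasing.

Emit:
drive_tool:
  steps:
    - [[0, 0, -0.03, 0, 0, 0, 40], [0, 0, -0.03, 0, 0, 0, 50], [0, 0, -0.03, 0, 0, 0, 60], [0, 0, -0.03, 0, 0, 0, 70], [0, 0, -0.03, 0, 0, 0, 80], [0, 0, -0.03, 0, 0, 0, 80], [0, 0, -0.03, 0, 0, 0, 80], [0, 0, -0.03, 0, 0, 0, 80]]

```text
time_s: 13.3
tool_pos: [0.598, 0.0064, 0.0864]
tool_rot: [[0.994, -0.108, 0.002], [-0.108, -0.994, -0.001], [0.002, 0.001, -1.0]]
force: [-0.5, 0.4, 0.3]
finger_gap: 0.0798
```

Emit:
drive_tool:
  steps:
    - [[0, 0, -0.3, 0, 0, 0, 80], [0, 0, -1, 0, 0, 0, 80], [0, 0, -2, 0, 0, 0, 80], [0, 0, -3.5, 0, 0, 0, 80], [0, 0, -5, 0, 0, 0, 80], [0, 0, -6.5, 0, 0, 0, 80], [0, 0, -8, 0, 0, 0, 80], [0, 0, -8, 0, 0, 0, 80]]

```text
time_s: 14.1
tool_pos: [0.6004, 0.0062, 0.294]
tool_rot: [[0.994, -0.108, 0.013], [-0.108, -0.994, -0.003], [0.014, 0.002, -1.0]]
force: [1.4, -0.2, -0.1]
finger_gap: 0.0798
```

```bash
python3 snap.py wrist w6.png
```

```text
14.1 [0.6004 0.0062 0.294 ] [ 0.9941 -0.1078  0.0135 -0.1078 -0.9942 -0.0031  0.0137  0.0016 -0.9999] [-10.7065  13.6349  89.3615  -0.0296  76.2136  85.4893] [ 1.3777 -0.2188 -0.1069] 0.07980227250595831
```

View pics/w6.png

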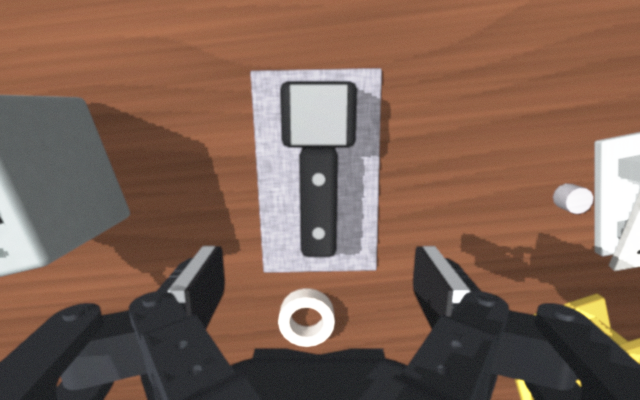

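The scanner is back flat on the mat in its original place. It runs rows 82–257 and is centred on column 318, with the tape and puck unmoved. Now moving to the lever to look at it.

```bash
python3 -c "
from h import *
go([.47,.325,.30],down(.132))"
```

```text
rows units [ -6.509 -12.111  -0.446] [ 0.023 -0.087 -2.292] dist mm 344.0 deg 13.8
```

Emit:
drive_tool:
  steps:
    - [[-0.7, -1.3, 0, 0, 0, -0.3, 60], [-1.6, -3, -0.1, 0, 0, -0.6, 40], [-2.6, -4.8, -0.2, 0, 0, -0.9, 20], [-3.6, -6.6, -0.2, 0, 0, -1.2, 0], [-4.6, -8.4, -0.3, 0, -0.1, -1.6, 0], [-5.5, -10.2, -0.4, 0, -0.1, -1.9, 0], [-6.2, -11.5, -0.4, 0, -0.1, -2.2, 0], [-6.5, -12.1, -0.45, 0, -0.1, -2.3, 0]]
  squeeze: 30

```text
time_s: 14.95
tool_pos: [0.4676, 0.3276, 0.2988]
tool_rot: [[0.991, 0.137, -0.004], [0.137, -0.991, -0.002], [-0.004, 0.002, -1.0]]
force: [-0.6, -0.0, 0.3]
finger_gap: -0.0001
```

```bash
python3 snap.py wrist w7.png
```

```text
14.95 [0.4676 0.3276 0.2988] [ 0.9906  0.1368 -0.0039  0.1368 -0.9906 -0.0024 -0.0042  0.0019 -1.    ] [ 23.1296  10.2402  92.8108  -0.0401  77.2118 105.2733] [-0.6254 -0.0008  0.2645] -7.861652881063713e-05
```

View pics/w7.png

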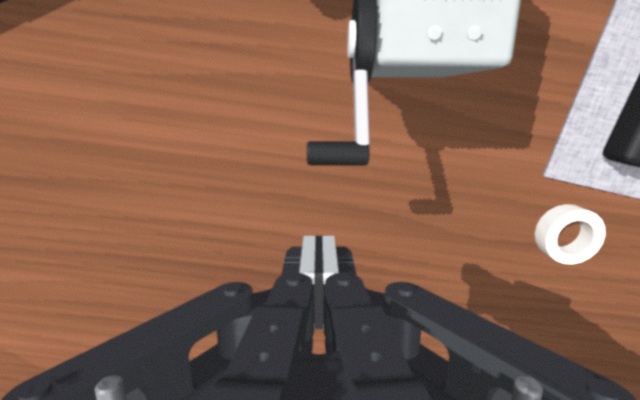

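```bash
python3 -c "
from h import *
np.set_printoptions(precision=4,suppress=True)
z=np.load('pics/w7.npz'); W=wcam(z['p'],z['R']); Wt=wcam(np.zeros(3),np.eye(3))
for px in((306,153),(369,153),(338,153)):
    X=ray(W,px,.1458); B=down(.132); c,s=np.cos(.132),np.sin(.132); d=X[:2]-[.571,.3295]; print(X,'box local',c*d[0]+s*d[1],-s*d[0]+c*d[1])
for L in(.06,.073,.08,.086): print(L,proj(Wt,[[.011,0,L],[-.011,0,L]]).ravel())
"
python3 -c "
import cv2
t=cv2.imread('pics/w7.png')
cv2.imwrite('pics/c_w7.png',cv2.resize(t[120:300,250:400],None,fx=3.3,fy=3.3,interpolation=cv2.INTER_CUBIC))"
```

```text
[0.5    0.3396 0.1458] box local -0.06909179752563262 0.01933951939634946
[0.5055 0.2988 0.1458] box local -0.06892090152024571 -0.021811586862999062
[0.5028 0.3189 0.1458] box local -0.06900502117961978 -0.0015558937380137725
0.06 [317.8014 243.9701 317.8561 291.5308]
0.073 [317.8032 232.1475 317.8535 276.4111]
0.08 [317.8041 226.5462 317.8523 269.2131]
0.086 [317.8047 222.1069 317.8513 263.4924]
```

View pics/c_w7.png

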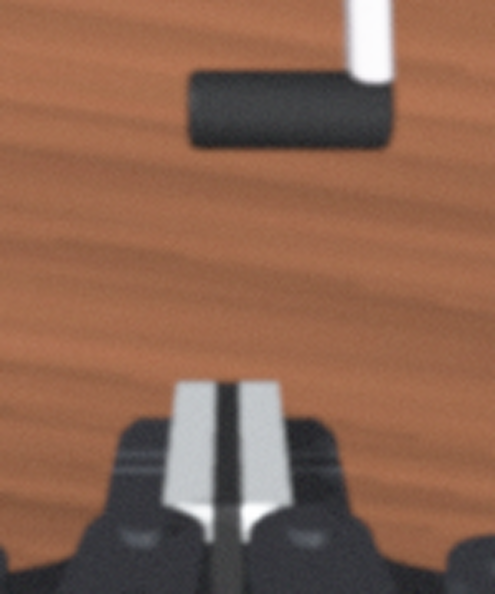

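Bar centre measured at (0.5028, 0.3189), within 2 mm of the box fit; lever joins at the bar's inner end (y≈-18). Closed fingertips sit at 73 mm, and I'll press at local y≈+2.

```bash
cat >> h.py <<'E'
BO=np.array([.5716,.3287,0]); BY=.133
RB=Rn.from_euler('z',BY).as_matrix()
def bl(s):
    q=RB.T@(s['tool_pos']+s['tool_rot']@[0,0,.073]-BO); print("fingertip box-local mm",np.round(q*1000,1),"bar z",np.round(q[2]*1000-8,1),"F",np.round(s['force'],1),"t",s['time_s'])
E
python3 -c "
from h import *
go(BO+RB@[-.075,.002,.168+.073],down(BY)); go(BO+RB@[-.075,.002,.156+.073],down(BY))"
```

```text
rows units [1.141 0.469 2.319] [0.01  0.038 0.047] dist mm 66.0 deg 0.4
rows units [1.143 0.469 2.799] [0.01  0.038 0.047] dist mm 76.0 deg 0.4
```

Emit:
drive_tool:
  steps:
    - [[0.5, 0.2, 0.5, 0, 0, 0, 0], [1, 0.4, 1.2, 0, 0, 0, 0], [1.14, 0.47, 1.8, 0, 0.04, 0.05, 0], [1.14, 0.47, 2.2, 0, 0.04, 0.05, 0], [1.14, 0.47, 2.32, 0, 0.04, 0.05, 0], [1.14, 0.47, 2.32, 0, 0.04, 0.05, 0], [1.14, 0.47, 2.32, 0, 0.04, 0.05, 0]]

```text
time_s: 15.7
tool_pos: [0.4971, 0.3208, 0.2417]
tool_rot: [[0.991, 0.133, 0.001], [0.133, -0.991, -0.001], [0.001, 0.001, -1.0]]
force: [-0.2, 0.2, 0.7]
finger_gap: -0.0
```

```bash
python3 snap.py wrist w8.png; python3 -c "
from h import *
from rig import *
bl(sense())
t=cv2.imread('pics/w8.png')
cv2.imwrite('pics/c_w8.png',cv2.resize(t[80:300,220:420],None,fx=2.7,fy=2.7,interpolation=cv2.INTER_CUBIC))
go(BO+RB@[-.075,.002,.1545+.073],down(BY))"
```

```text
15.7 [0.4971 0.3208 0.2417] [ 0.9912  0.1325  0.0011  0.1325 -0.9912 -0.0007  0.001   0.0008 -1.    ] [ 21.3784  15.9194  92.8922  -0.0622  71.1432 103.7834] [-0.2483  0.2492  0.7178] -3.678022917101984e-06
fingertip box-local mm [-74.7   2.1 168.9] bar z 160.9 F [ 0.7  0.2 -0.2] t 15.75
rows units [-0.01   0.006  0.577] [ 0.007 -0.015 -0.001] dist mm 14.0 deg 0.1
```

View pics/c_w8.png

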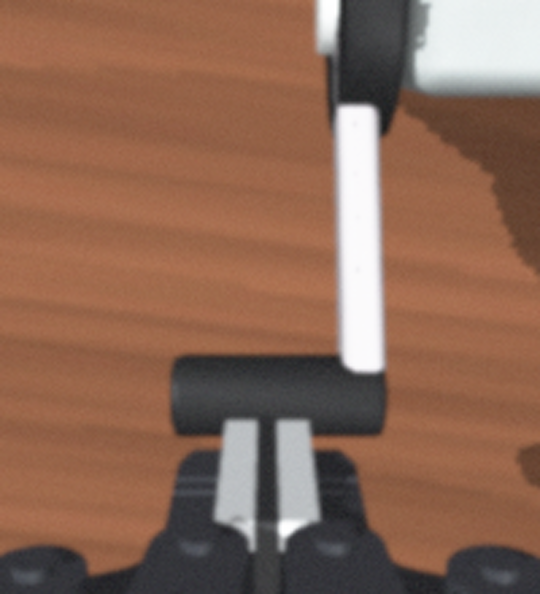

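```bash
python3 -c "
from h import *
z=np.load('pics/w8.npz'); W=wcam(z['p'],z['R'])
for r in(357,396,435): print(RB.T@(ray(W,uncrop((280,r),(220,80),2.7),.1458)-BO))
"
```

```text
[-0.06190486 -0.00085314  0.1458    ]
[-0.06974704 -0.00087811  0.1458    ]
[-0.07777879 -0.00090368  0.1458    ]
```

Emit:
drive_tool:
  steps:
    - [[0.04, 0, 0.2, 0, 0, 0, 0], [0.04, 0, 0.4, 0, 0, 0, 0], [0.04, 0, 0.55, 0, 0, 0, 0], [0.04, 0, 0.7, 0, 0, 0, 0], [0.04, 0, 0.7, 0, 0, 0, 0], [0.04, 0, 0.7, 0, 0, 0, 0]]

```text
time_s: 16.35
tool_pos: [0.4982, 0.3211, 0.2248]
tool_rot: [[0.991, 0.133, 0.002], [0.133, -0.991, -0.0], [0.001, 0.001, -1.0]]
force: [-2.7, -0.6, 5.4]
finger_gap: 0.0
```

```bash
python3 -c "
from h import *
from rig import *
bl(sense())"
```

```text
fingertip box-local mm [-73.6   2.2 151.8] bar z 143.8 F [-2.7 -0.6  5.4] t 16.35
```

Contact at about the expected height (bar z 143.8 against 145.8 at rest). Pressing on in steps.

Emit:
drive_tool:
  steps:
    - [[0, 0, 0.2, 0, 0, 0, 0], [0, 0, 0.4, 0, 0, 0, 0], [0, 0, 0.6, 0, 0, 0, 0], [0, 0, 0.8, 0, 0, 0, 0], [0, 0, 0.9, 0, 0, 0, 0], [0, 0, 0.9, 0, 0, 0, 0]]

```text
time_s: 16.95
tool_pos: [0.498, 0.3211, 0.2019]
tool_rot: [[0.991, 0.133, 0.001], [0.133, -0.991, -0.001], [0.001, 0.001, -1.0]]
force: [-3.9, -0.7, 4.4]
finger_gap: -0.0001
```

Emit:
drive_tool:
  steps:
    - [[-0.05, 0, 0.2, 0, 0, 0, 0], [-0.05, 0, 0.4, 0, 0, 0, 0], [-0.05, 0, 0.6, 0, 0, 0, 0], [-0.05, 0, 0.8, 0, 0, 0, 0], [-0.05, 0, 0.9, 0, 0, 0, 0], [-0.05, 0, 0.9, 0, 0, 0, 0]]

```text
time_s: 17.55
tool_pos: [0.4969, 0.3209, 0.1791]
tool_rot: [[0.991, 0.133, 0.001], [0.133, -0.991, -0.001], [0.001, 0.001, -1.0]]
force: [-2.1, 0.2, 4.3]
finger_gap: 0.0003
```

```bash
python3 snap.py wrist w9.png; python3 snap.py scene s9.png; python3 -c "
from h import *
from rig import *
bl(sense())
t=cv2.imread('pics/w9.png'); u=cv2.imread('pics/s9.png')
a=cv2.resize(t[60:260,240:420],None,fx=2.2,fy=2.2,interpolation=cv2.INTER_CUBIC)
b=cv2.resize(u[220:330,340:440],None,fx=4,fy=4,interpolation=cv2.INTER_CUBIC)
cv2.imwrite('pics/c_9.png',np.hstack([a,b]))"
```

```text
17.55 [0.4969 0.3209 0.1791] [ 0.9912  0.1326  0.0007  0.1326 -0.9912 -0.0006  0.0006  0.0007 -1.    ] [ 21.3912  20.3206  95.2111  -0.0496  64.4439 103.7932] [-2.0597  0.1533  4.3387] 0.0003494946565141176
17.6 [0.4969 0.3209 0.1794] [ 0.9912  0.1326  0.0007  0.1326 -0.9912 -0.0006  0.0006  0.0007 -1.    ] [ 21.3916  20.3004  95.2028  -0.0527  64.4701 103.7927] [-1.9267  1.2522  2.2498] -0.0003120594301818191
fingertip box-local mm [-75.    2.2 106.5] bar z 98.5 F [-1.6  0.5  3. ] t 17.65
```

View pics/c_9.png

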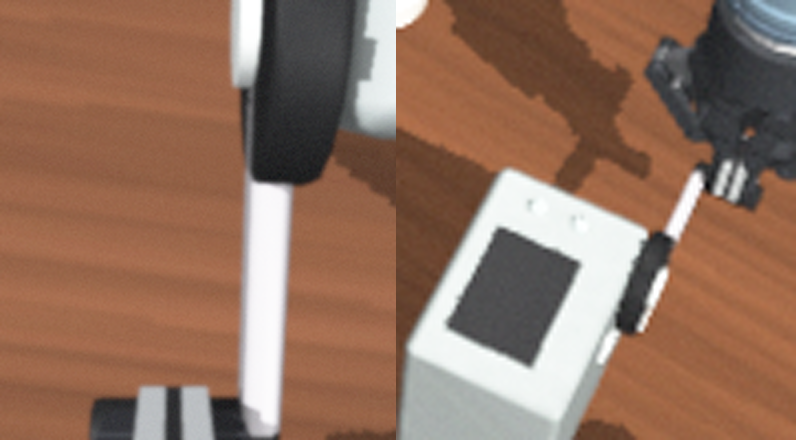

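Emit:
drive_tool:
  steps:
    - [[0, 0, 0.15, 0, 0, 0, 0], [0, 0, 0.3, 0, 0, 0, 0], [0, 0, 0.45, 0, 0, 0, 0], [0, 0, 0.6, 0, 0, 0, 0], [0, 0, 0.6, 0, 0, 0, 0], [0, 0, 0.6, 0, 0, 0, 0]]

```text
time_s: 18.25
tool_pos: [0.4978, 0.3211, 0.1652]
tool_rot: [[0.991, 0.133, 0.003], [0.133, -0.991, 0.0], [0.003, 0.0, -1.0]]
force: [0.1, 0.1, 5.4]
finger_gap: -0.0002
```

```bash
python3 -c "
from h import *
from rig import *
bl(sense())"
```

```text
fingertip box-local mm [-73.9   2.2  92.2] bar z 84.2 F [0.1 0.1 5.4] t 18.25
```

Emit:
drive_tool:
  steps:
    - [[0, 0, 0.12, 0, 0, 0, 0], [0, 0, 0.24, 0, 0, 0, 0], [0, 0, 0.34, 0, 0, 0, 0], [0, 0, 0.42, 0, 0, 0, 0], [0, 0, 0.46, 0, 0, 0, 0], [0, 0, 0.46, 0, 0, 0, 0]]

```text
time_s: 18.85
tool_pos: [0.4991, 0.3213, 0.1543]
tool_rot: [[0.991, 0.132, 0.006], [0.132, -0.991, 0.001], [0.006, 0.0, -1.0]]
force: [3.6, 0.4, 5.6]
finger_gap: -0.0
```

```bash
python3 -c "
from h import *
from rig import *
bl(sense())"; python3 snap.py wrist w10.png; python3 snap.py scene s10.png; python3 -c "
from h import *
from rig import *
bl(sense())
t=cv2.imread('pics/w10.png'); u=cv2.imread('pics/s10.png')
a=cv2.resize(t[0:260,240:420],None,fx=2,fy=2,interpolation=cv2.INTER_CUBIC)
b=cv2.resize(u[260:340,365:445],None,fx=5,fy=5,interpolation=cv2.INTER_CUBIC)
a=a[:400] if 0 else a
b=cv2.copyMakeBorder(b,0,a.shape[0]-b.shape[0],0,0,cv2.BORDER_CONSTANT)
cv2.imwrite('pics/c_10.png',np.hstack([a,b]))"
```

```text
fingertip box-local mm [-72.4   2.2  81.3] bar z 73.3 F [3.6 0.4 5.6] t 18.85
18.85 [0.4991 0.3213 0.1543] [ 0.9912  0.1324  0.006   0.1324 -0.9912  0.0008  0.006   0.     -1.    ] [ 21.3573  22.3901  95.7377  -0.0935  61.5374 103.7946] [3.6464 0.3728 5.6393] -2.5108826376644245e-06
18.9 [0.4991 0.3213 0.1544] [ 0.9912  0.1323  0.006   0.1323 -0.9912  0.0008  0.006  -0.     -1.    ] [ 21.3558  22.3843  95.7358  -0.0923  61.5433 103.7945] [2.8318 0.2892 6.433 ] -0.00018681689875026626
fingertip box-local mm [-72.5   2.2  81.4] bar z 73.4 F [3.2 0.4 4.9] t 18.95
```

View pics/c_10.png

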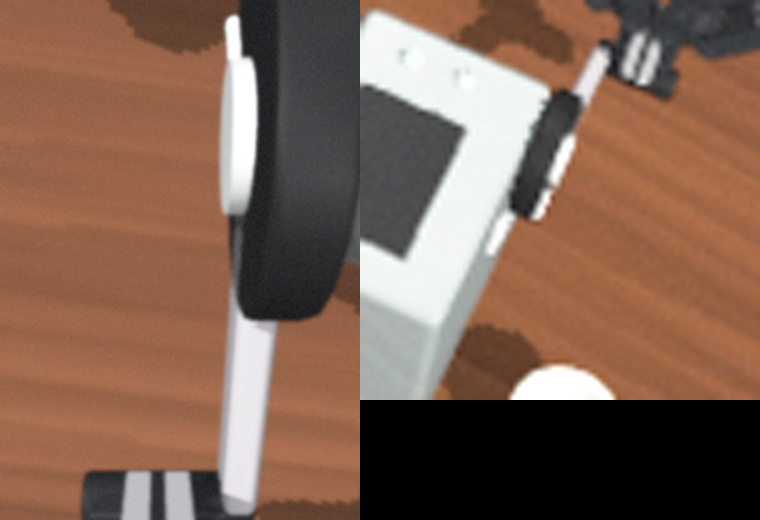

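```bash
python3 -c "
from h import *
np.set_printoptions(precision=1,suppress=True)
z=np.load('pics/w10.npz'); W=wcam(z['p'],z['R']); zs=SC
for th in(.8,.85,.9,.95,1.0):
    a=.5-th; p=np.array([.005-.085*np.cos(a),0,.105+.085*np.sin(a)])
    P=np.array([p+[.008*0,.02,.0],p+[0,-.02,0],p+[.008,0,0]])
    print(th,p[2]*1000,'wrist',proj(W,P@RB.T+BO).ravel(),'scene',proj(SC,P@RB.T+BO)[:2].ravel())
t=cv2.imread('pics/w10.png'); u=cv2.imread('pics/s10.png')
a=cv2.resize(t[215:275,270:375],None,fx=5,fy=5,interpolation=cv2.INTER_CUBIC); cv2.imwrite('pics/c_10w.png',a)
cv2.imwrite('pics/c_10s.png',cv2.resize(u[255:295,395:445],None,fx=10,fy=10,interpolation=cv2.INTER_CUBIC))
"
```

```text
0.8 79.88078243378612 wrist [279.4 260.9 365.9 260.7 322.7 244.8] scene [428.3 275.3 412.1 268.3]
0.85 75.85368636628662 wrist [280.3 254.4 364.9 254.3 322.6 238.6] scene [427.8 276.7 411.6 269.7]
0.9 71.8994409037647 wrist [281.  247.9 363.9 247.8 322.5 232.4] scene [427.3 278.  411.1 271. ]
0.95 68.02792960054543 wrist [281.7 241.4 363.  241.3 322.4 226.1] scene [426.7 279.5 410.6 272.5]
1.0 64.24882921864274 wrist [282.4 234.8 362.2 234.7 322.3 219.7] scene [426.1 280.9 410.  273.9]
```

View pics/c_10w.png

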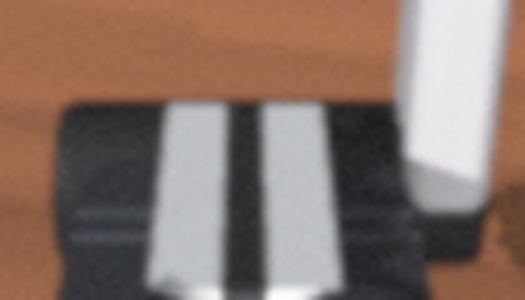

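View pics/c_10s.png

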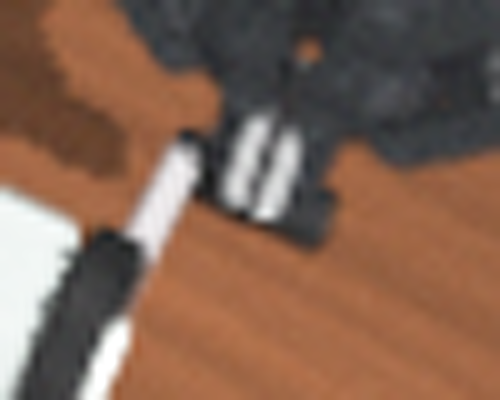

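Vision puts the dial at about 0.876 rad (bar edge at row 235.4) and the fingertip height puts it at about 0.88, so they agree. A last small nudge of about 1.6 mm.

Emit:
drive_tool:
  steps:
    - [[0, 0, 0.05, 0, 0, 0, 0], [0, 0, 0.1, 0, 0, 0, 0], [0, 0, 0.1, 0, 0, 0, 0], [0, 0, 0.1, 0, 0, 0, 0]]

```text
time_s: 19.35
tool_pos: [0.4996, 0.3213, 0.1524]
tool_rot: [[0.991, 0.132, 0.007], [0.132, -0.991, 0.001], [0.007, -0.0, -1.0]]
force: [2.5, -0.5, 6.5]
finger_gap: -0.0
```

```bash
python3 -c "
from h import *
from rig import *
bl(sense())
for i in range(10): get_image('top')
bl(sense())"; python3 snap.py wrist w11.png; python3 snap.py top t11.png;python3 snap.py scene s11.png; python3 -c "
from h import *
from rig import *
bl(sense())
t=cv2.imread('pics/w11.png'); cv2.imwrite('pics/c_11w.png',cv2.resize(t[215:275,270:375],None,fx=5,fy=5,interpolation=cv2.INTER_CUBIC))
z=np.load('pics/w11.npz'); W=wcam(z['p'],z['R'])
for th in(.85,.9,.95):
    a=.5-th; print(th,proj(W,(np.array([.005-.085*np.cos(a)+.008,0,.105+.085*np.sin(a)])@RB.T+BO)))
"
```

```text
fingertip box-local mm [-71.8   2.3  79.4] bar z 71.4 F [ 2.5 -0.5  6.5] t 19.35
fingertip box-local mm [-71.8   2.2  79.4] bar z 71.4 F [1.2 0.  6.7] t 19.85
19.85 [0.4996 0.3213 0.1524] [ 0.9912  0.1323  0.0072  0.1323 -0.9912  0.0011  0.0073 -0.0001 -1.    ] [ 21.3483  22.572   95.7505  -0.1055  61.2707 103.796 ] [1.1829 0.0072 6.6507] 9.108774611605378e-05
19.9 [0.4996 0.3213 0.1524] [ 0.9912  0.1323  0.0072  0.1323 -0.9912  0.0011  0.0073 -0.0002 -1.    ] [ 21.3481  22.5705  95.7514  -0.1036  61.2692 103.7973] [ 1.5491 -0.9833  5.9734] 0.00020573532978961195
19.95 [0.4996 0.3213 0.1524] [ 0.9912  0.1323  0.0072  0.1323 -0.9912  0.0011  0.0073 -0.0001 -1.    ] [ 21.3474  22.5694  95.7511  -0.1052  61.2705 103.7932] [ 1.4077 -0.805   7.2841] -1.6062958566946328e-05
fingertip box-local mm [-71.8   2.3  79.4] bar z 71.4 F [ 2.4 -0.5  7.4] t 20.0
0.85 [[322.67596404 241.52237262]]
0.9 [[322.57045741 235.16105783]]
0.95 [[322.47240408 228.7416613 ]]
```

View pics/c_11w.png

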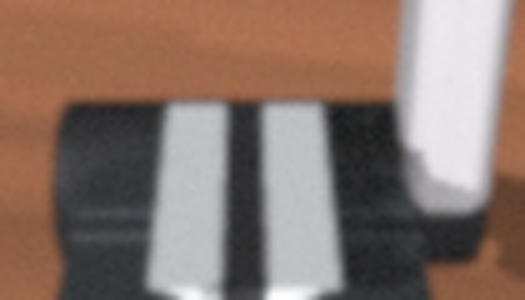

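View pics/t11.png

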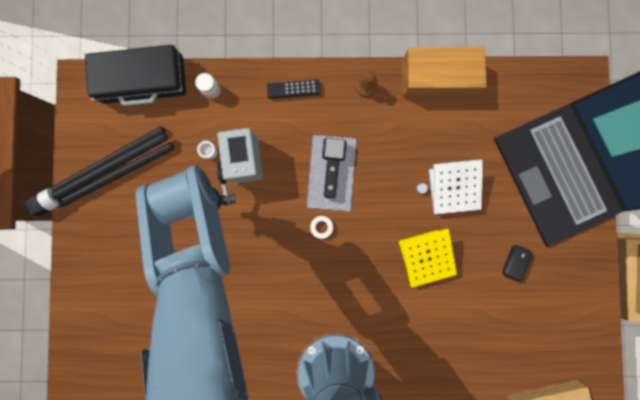

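View pics/s11.png

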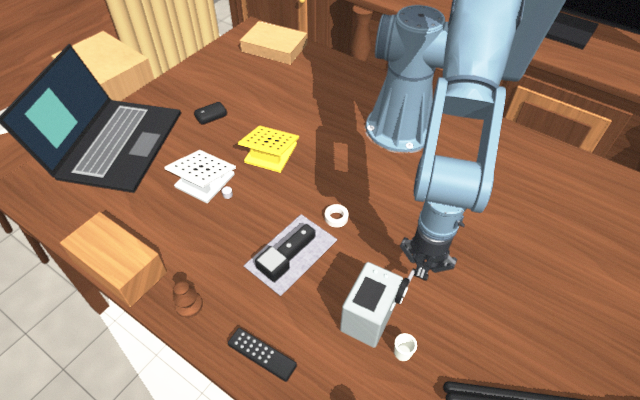

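The dial reads about 0.90 rad by both image (bar edge at row 235.4 against 235.2 predicted) and fingertip height (71.4 mm against 71.9). It's steady against a push of about 6.5 N. The scanner, tape, puck and pot haven't moved.

```bash
python3 -c "
from rig import *
print(hand_in())"
```

```text
the job is handed in; nothing more can be done
None
```

The scanner is calibrated and back on its mat, and the job was handed in at about 20 s with the arm holding the dial lever at the third notch.

- **Calibration hold:** I held the scanner for 3 s over the white plate. The lens was within 0.5 mm of the plate's middle and 120 mm from its face, with a tilt of about 0.05° from my fitted plate pose. The three camera fits of that pose differed by about 3 mm and 1°, so those figures are no better than that. One wrist fit with the tilt left free gave 18.4° instead of the stated 20°, and I used 20°.
- **Return to the mat:** I laid the scanner back flat, lens side down, in its starting spot and let go. The wrist picture shows it there. When I first closed the fingers, they or the handle pushed the arm up 2.6 mm at 6.6 N. The touchdown peaked at 8 N.
- **Dial:** I pressed the bar from above with closed fingertips, past two notches to the third. Fingertip height put the bar at 71.4 mm (71.9 is the notch), and the wrist image gave about 0.90 rad. It was steady for the last 0.65 s against roughly 6–7 N, a little above the 5 N stated. It never went below 71.4 mm in any reading I took, and the bottom stop is at 50.2 mm.
- **Other things:** the last top and scene pictures show the pot, tape and puck where they started.

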